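# Probe the clay damp box and hold the gauge rod up for reading

### The job

Turn the red clamp knob on the blue damp box a quarter turn counter-clockwise, so that its yellow keeper swings clear of the brass guide tube. Then take the orange-handled gauge rod from its wooden rack, push it into the guide tube, without forcing it, until its brass collar stops against the tube's mouth, and draw it right out again. Finish while still holding the rod in the gripper, level and still, with its green tip about 10 cm above the middle of the white comparison tile and touching nothing; leave the other things on the table where they stand.

Things in the scene. Friction and masses are not known exactly. Their poses are not given: they have to be found in the camera images.
- damp_box: Blue steel box with a white lid, 200 x 180 mm, 133 mm high (small steel grip on the lid up to 145 mm), fixed to the bench. Origin: centre of its underside; +z up; its own -x face carries the guide tube; on that side, 168 mm from the centre in -x and 80 mm in -y, an upright post carries the keeper and knob.
- guide_tube: Brass tube fixed in the damp box, sloping 30 degrees down into it. Origin: centre of its mouth (140 mm from the box centre in the box's -x, 125 mm above the bench). Its +x axis runs along the bore the way the rod goes in (30 degrees downward), its y axis is level. Mouth: funnel, rim 34 mm outside, about 26 mm inside, narrowing over 14 mm to a bore of 15 mm; 92 mm long, open at the inner end.
- keeper (a joint): Angle of the keeper in rad: 0 = the yellow blade lies straight across in front of the tube's mouth (pointing along the box's +y), grows counter-clockwise seen from above, stop at 1.55 (blade points along the box's -x, alongside the way in). At 1.2 and above the way in is clear. Stays where it is left; light friction, about 0.06 N m. The rod is blocked while it is closed.
- keeper_grip (a point): Centre of the red bar grip of the clamp knob, on the knob's upright axis, 183 mm above the bench. The bar is 46 mm long, 14 mm wide, 30 mm high (168 to 198 mm above the bench); its long side (this point's y axis) points along the yellow blade. Blade: 101 mm from the axis to its end, 6 mm thick, 116 to 156 mm above the bench.
- rack: Wooden rack fixed to the bench, base 200 x 60 x 8 mm, two saddles up to 60 mm high that carry the rod level with its axis 55 mm above the bench. Origin at the bench under the rod's collar face, +x towards the rod's tip, z up. The saddles stand at x = +48 mm (under the rod) and x = -102 mm (under the handle's end), each 14 mm long.
- rod: Moisture gauge rod, about 0.13 kg. Origin on its axis at the collar's stop face (the face towards the tip); +x along the axis to the tip. Steel rod 10 mm thick from x = 0 to 85 mm (green from 64 mm to 80 mm), brass collar 36 mm across from x = -8 to 0 mm, thin neck, then orange handle from x = -18 to -112 mm, 16 mm wide (y) and 20 mm high (z). It can be lifted straight up out of the rack.
- rod_tip (a point): The end of the rod, on its axis, 85 mm from the collar's stop face.
- rod_grip (a point): Place to grip, on the rod's axis 60 mm behind the collar's stop face, flat orange sides 16 mm apart (pinch along the rod's y); free from -95 to -20 mm.
- tile: White ceramic comparison tile with small colour patches, 80 x 80 x 8 mm, fixed on the bench. Origin: centre of its underside.
- mug: Bystander: blue mug, 76 mm across, 90 mm high. Origin at the centre of its underside.
- bowl: Bystander: white bowl, 110 mm across, 50 mm high. Origin at the centre of its underside.
- pot: Bystander: terracotta pot, 84 mm across, 85 mm high. Origin at the centre of its underside.
- jar: Bystander: glass jar, 70 mm across, 90 mm high. Origin at the centre of its underside.
- brush: Bystander: brush lying on the bench, 180 mm long, handle towards its own -x.
- weight: Bystander: brass weight, 50 mm across, 50 mm high. Origin at the centre of its underside.
- test_cup: Bystander: small plaster cup, 60 mm across, 50 mm high. Origin at the centre of its underside.
There are look-alikes about, which are no part of the job. Of the things that look like the rod, the larger one is meant.

How it is judged:
On the way, in this order (a step that is already met when the one before it is completed fails the run):
1. the keeper is turned clear of the tube (1.2 rad or more) (value of joint keeper above 1.2 rad), for 0.2 s.
2. the rod is in the guide tube with its collar stopped against the mouth (within 3 mm) (x of rod in the frame of guide_tube above -0.003 m and angle between the x axis of rod and the x axis of guide_tube, either way round below 0.12 rad and y of rod in the frame of guide_tube between -0.006 and 0.006 m and z of rod in the frame of guide_tube between -0.006 and 0.006 m), for 0.2 s.
3. the rod is drawn right out, tip at least 15 mm clear of the mouth (x of rod_tip in the frame of guide_tube below -0.015 m), for 0.1 s.
At the end, for the whole second after the job is handed in: Rod gripped by the fingers, level within 0.12 rad, under 20 mm/s, tip 60 to 160 mm above the bench and within 35 mm horizontally of the tile centre; rod touching neither tile, rack, damp box nor bystanders; keeper at 1.2 rad or more (angle between rod's own x axis and vertical between 1.4508 and 1.6908 rad and horizontal distance between rod_tip and tile below 0.035 m and height (world z) of rod_tip between 0.06 and 0.16 m and linear speed of rod below 0.02 m/s and contact force between the fingers and rod above 1 N and contact force between rod and tile below 0.3 N and contact force between rod and rack below 0.3 N and contact force between rod and damp_box below 0.3 N and contact force between rod and mug below 0.3 N and contact force between rod and bowl below 0.3 N and contact force between rod and pot below 0.3 N and contact force between rod and jar below 0.3 N and contact force between rod and brush below 0.3 N and contact force between rod and weight below 0.3 N and contact force between rod and test_cup below 0.3 N and value of joint keeper above 1.2 rad); the arm keeps its last pose, push and grip.
It fails at once if a bystander is moved more than 30 mm (distance of any of mug, bowl, pot, jar, brush, weight, test_cup from where it was at the start of the episode above 0.03 m).
It fails at once if the rod is forced against the damp box or its tube with more than 60 N (contact force between rod and damp_box above 60 N).
It also fails if it takes over 69 s, if anything falls off the work surface, if the arm or the gripper's body presses on something with over 40 N, if the wrist force passes 120 N, or if a joint passes its speed limit or range.

### The arm

A 7-joint arm with a two-finger parallel gripper is mounted at the origin on the work surface. World frame = base frame: x ahead of the robot, y to its left, z up, the work surface at z = 0. Lengths are in m, angles in rad, forces in N, time in s.
With the tool pointing down it reaches from about 0.4 to 0.875 m from the base axis. Payload 19.3 kg.
Tool frame: the origin (TCP) lies midway between the tips of the shut fingers; the grasp point (between the pads) lies 19 mm behind it (r.grip_point_offset is the distance from the TCP to the grasp point, in m); z points along the fingers, y is the line along which they close (so a half turn about z gives the same grasp; the last joint's range is limited). The gripper opens to 85 mm and grips with 20 to 120 N. Pads are 22 mm wide; open, the fingers measure 114 mm over their backs; the gripper's body (76 mm by 85 mm) begins 54 mm behind the grasp point. The pads swing forward as they close: fully open they stand 13 mm farther back than shut.
Start: joints at [-1.395, 0.521, -0.036, 1.599, 0.021, 1.021, -0.113], TCP at [0.152, 0.606, 0.231] pointing down, gripper open.
Joint ranges: [-2.91, 2.91], [-0.3, 2.13], [-1.5, 1.42], [0.17, 2.43], [-1.26, 4.41], [0.16, 1.93], [-2.52, 2.52]. Speed limits (rad/s): [1.89, 1.89, 2.39, 2.39, 3.01, 3.01, 3.01].

### API

Orientations are given as a unit quaternion [w, x, y, z].
In Python, from plant import r gives the robot as it stands.
- The arm moves only by the tool play_rows, never from a script. Its argument "targets" is one flat list of numbers, 5 for each row, row after row: the finger opening in mm, from 0 to 85.4, then the shift along the tool's x, y, z in units of 30 mm (1.0 is 30 mm), then the turn about the tool's z in rad. In form: [fingers, dx, dy, dz, spin, fingers, dx, dy, dz, spin, ...]. A call has 1 to 10 rows; each row shifts and turns the commanded pose from where the row before left it, along the tool's axes as they then stand; what a row does not reach is not made up. A row lasts 1/10 s, in which the tool goes at most 50 mm and 8.59 degrees, less where a joint would pass 70% of its speed; a pose out of reach is approached as far as the arm can. A call is refused whole if a number of a shift passes 1 or a number of a turn 0.15, either way. A call with a gripper value outside its range is refused whole. The fingers move at their own pace and stop on an object; "force" is the grip in N (left out, the last holds). Time passes only in rows, so rows that do not move let the fingers close. It gives the time, the measured TCP pose, the force, the opening and the grip force at its end, in the units of the state.
- r.get_obs(): the state, without advancing time (a new reading comes with each control period).
- r.get_image(name): name is "scene" or "top"; returns a dict with "img" (480x640x3 uint8, red, green, blue), "fx", "fy", "cx", "cy" (pixels), "k1" (the pictures are not rectified: a ray, as slopes to the right and down, at radius r is drawn at 1 + k1 r^2 times it, then the intrinsics apply), "world_from_camera" (4x4, takes a point from camera to world coordinates). Camera axes: x right, y down, z forward; pixel columns grow to the right and rows downward; lengths in m; the calibration is good to about 2 mm. A picture is of the moment at which its call begins. There is no depth.
- r.job_done(): hands the job in; it is judged then, once.
The state is a dict: "clock": time; "joint_positions": joint angles; "joint_vel": joint speeds; "joint_torque": joint torques, N m; "eef_pos": TCP position; "ee_rot": TCP orientation; "wrist_force": force on the tool from outside, world axes, zero at the start; "wrist_torque": the same for the moment, N m; "finger_gap": finger opening in m; "grip_force": force on a finger pad.
Only numpy, scipy, OpenCV 4.12 (cv2) and the standard library are available. Lean on these libraries where they do the work, as an engineer would, in place of code of your own. Each camera call takes 0.05 s, during which the arm holds its last target. There are 200 camera calls.

## Working session

There is one attempt and no reset: what is moved stays moved. The work goes in short steps, Python scripts to look and compute and a tool call to move; the robot and the scene stay as the last step left them, time stands still between calls to the robot, and variables do not carry over. Pictures are saved under pics/ and viewed, at most 10 in all, crops included, and the job is handed in when it is done.

Besides the shell and the picture viewer there is one more tool, called after "Call:" by a JSON object that holds its "name" and its "arguments". play_rows: Moves the arm, as the interface text tells. Its arguments: {"type":"object","properties":{"targets":{"type":"array"},"force":{"type":"number"}},"required":["targets"]}

```bash
mkdir -p pics; ls; cat > h.py <<'E'
import numpy as np, cv2
from plant import r
def grab(n):
    d=r.get_image(n); cv2.imwrite(f'pics/raw_{n}.png',d['img'][:,:,::-1]); np.save(f'pics/{n}.npy',d,allow_pickle=True); return d
def load(n): return np.load(f'pics/{n}.npy',allow_pickle=True).item()
def ray(d,u,v):
    x,y=(u-d['cx'])/d['fx'],(v-d['cy'])/d['fy']; s=np.hypot(x,y); t=s
    for _ in range(20): t=s/(1+d['k1']*t*t)
    f=t/s if s else 1; T=np.array(d['world_from_camera'])
    return T[:3,3],T[:3,:3]@np.array([x*f,y*f,1])
def onz(d,u,v,z):
    o,k=ray(d,u,v); return o+k*(z-o[2])/k[2]
def proj(d,p):
    T=np.array(d['world_from_camera']); c=T[:3,:3].T@(np.array(p)-T[:3,3]); x,y=c[:2]/c[2]; q=1+d['k1']*(x*x+y*y)
    return np.array([d['fx']*x*q+d['cx'],d['fy']*y*q+d['cy']])
def tri(d1,p1,d2,p2):
    o1,k1=ray(d1,*p1);o2,k2=ray(d2,*p2)
    s=np.linalg.lstsq(np.c_[k1,-k2],o2-o1,rcond=None)[0]; a=o1+k1*s[0];b=o2+k2*s[1]
    return (a+b)/2,np.linalg.norm(a-b)
E
python3 - <<'E'
from h import *
for n in('scene','top'):
    d=grab(n); print(n,d['fx'],d['cx'],d['cy'],d['k1'],np.round(d['world_from_camera'],3))
o=r.get_obs(); print(o, r.grip_point_offset)
E
```

```text
pics
scene 493.90364920549007 323.98700767915227 237.36288673294277 0.0393662818719215 [[-0.752  0.476 -0.457  1.205]
 [ 0.659  0.553 -0.51   0.736]
 [ 0.01  -0.684 -0.729  1.136]
 [ 0.     0.     0.     1.   ]]
top 546.3810060260396 314.371325462726 235.73799474585533 -0.004183257959891154 [[-0.025 -0.984  0.176  0.344]
 [-1.     0.022 -0.018  0.043]
 [ 0.014 -0.176 -0.984  1.332]
 [ 0.     0.     0.     1.   ]]
{'clock': 0.1, 'joint_positions': array([-1.39522787,  0.52194974, -0.03633509,  1.59994094,  0.02121613,
        1.02110504, -0.1128183 ]), 'joint_vel': array([-0.00059227, -0.00130438, -0.0011032 , -0.00243434, -0.00068981,
       -0.00101303,  0.00051423]), 'joint_torque': array([ 4.03633167e-03, -9.28492212e+01,  1.98377766e+00, -3.70522606e+01,
        1.80994748e-02,  5.55007195e-03, -3.79509322e-05]), 'eef_pos': array([0.1520235 , 0.6059202 , 0.23078972]), 'ee_rot': array([-2.19198125e-05,  1.22582316e-01,  9.92458219e-01, -5.08309007e-04]), 'wrist_force': array([-0.87152738, -1.11405958, -0.43567084]), 'wrist_torque': array([-0.00685977, -0.02757163, -0.01214915]), 'grip_force': 0.0, 'finger_gap': 0.08521747185729396} 0.0187
```

View pics/raw_scene.png

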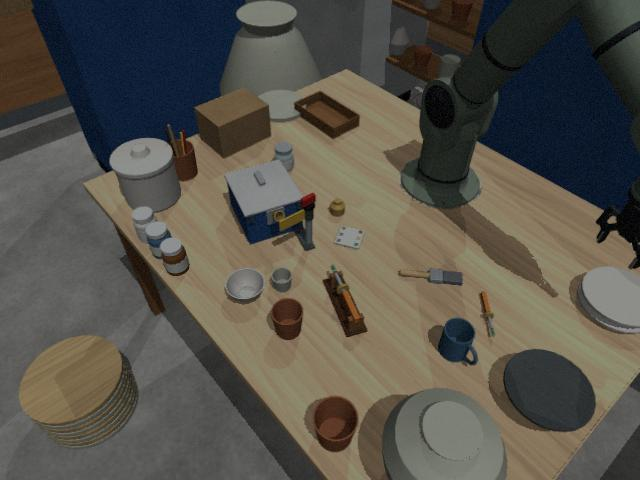

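View pics/raw_top.png

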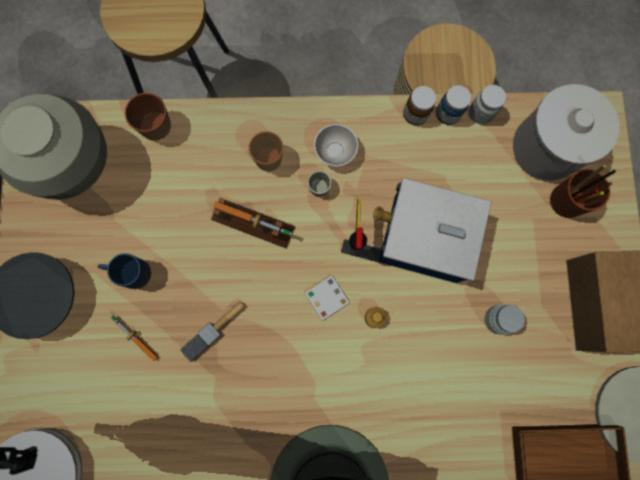

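The scene view shows the box with its yellow blade and red knob at (305,205), the racked orange rod at (345,295), the tile at (349,238) and a small look-alike rod at (487,312). The top view puts the knob at (358,240), the tube mouth at (380,214), the rod in its rack at (215–300, 203–240), and the tile at (328,298).

There are two rod candidates in the top view: (255,220) in the wooden rack, and (135,336), which is shorter and lies loose on the bench. The racked one is larger and sits in the wooden rack, so it fits. I'll confirm with a crop.

```bash
cat > m.py <<'E'
from h import *
T=load('top');S=load('scene')
def crop(d,x0,y0,w,h,k): return cv2.resize(d['img'][y0:y0+h,x0:x0+w,::-1],None,fx=k,fy=k,interpolation=cv2.INTER_CUBIC)
a=crop(T,200,180,110,75,4); b=crop(T,95,300,80,75,4)
c=crop(T,335,170,110,100,4)[:,:440]; e=crop(S,215,150,110,120,3)
top=np.hstack([a,b]); bot=np.zeros((400,760,3),np.uint8)
bot[:, :440]=c; bot[:360,440:760]=e[:, :320]
cv2.imwrite('pics/c1.png',cv2.resize(np.vstack([top,bot[:300]]),None,fx=1,fy=1))
E
cat >> m.py <<'E'
def blobs(d,lo,hi,box,amin=6):
    hsv=cv2.cvtColor(d['img'],cv2.COLOR_RGB2HSV); m=cv2.inRange(hsv,lo,hi); k=np.zeros_like(m); x0,y0,x1,y1=box;k[y0:y1,x0:x1]=255
    n,l,s,c=cv2.connectedComponentsWithStats(m&k)
    return [(np.round(c[i],1),s[i][:5]) for i in range(1,n) if s[i][4]>=amin],l
if __name__=='__main__':
    for n,d,bx in(('T',T,(190,170,500,340)),('S',S,(210,150,380,340))):
        print(n,'red',blobs(d,(0,200,90),(4,255,255),bx)[0]); print('yel',blobs(d,(20,180,100),(32,255,255),bx)[0])
        print('orange',blobs(d,(5,200,130),(17,255,255),bx)[0]);print('green',blobs(d,(50,60,50),(90,255,255),bx)[0])
        print('white',blobs(d,(0,0,150),(180,40,255),bx,80)[0]);print('blue',blobs(d,(105,120,20),(125,255,255),bx,80)[0])
E
python3 m.py
```

```text
T red [(array([358.8, 238. ]), array([356, 228,   6,  20, 105], dtype=int32))]
yel [(array([357.9, 212.4]), array([357, 198,   3,  29,  53], dtype=int32))]
orange []
green [(array([286.2, 231.7]), array([283, 229,   8,   6,  33], dtype=int32)), (array([310.5, 293.6]), array([308, 291,   6,   6,  23], dtype=int32))]
white [(array([436.6, 227.8]), array([ 385,  178,  106,  100, 6818], dtype=int32)), (array([326.2, 297.4]), array([305, 276,  44,  44, 869], dtype=int32))]
blue [(array([418.3, 269.1]), array([379, 253,  84,  29, 363], dtype=int32))]
S red [(array([304.7, 198.7]), array([302, 198,   7,   3,  11], dtype=int32))]
yel []
orange []
green [(array([355.7, 243.9]), array([354, 243,   4,   3,   9], dtype=int32)), (array([332.8, 267.2]), array([331, 265,   4,   5,  12], dtype=int32))]
white []
blue [(array([258.2, 224.7]), array([229, 187,  73,  57, 910], dtype=int32)), (array([290.5, 208.9]), array([284, 203,  18,  14, 121], dtype=int32))]
```

View pics/c1.png

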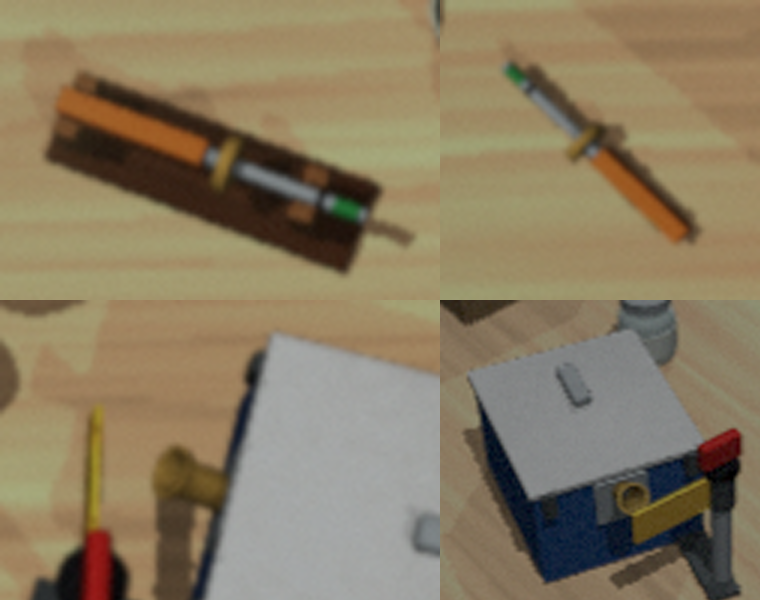

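The crop confirms it: the racked rod (upper left) is the larger one and the bench one is the shorter look-alike. The blade lies across in front of the mouth, with the mouth's rim at about (378,214) in the top view. Next I'll measure poses.

```bash
cat > p.py <<'E'
from m import *
hsv=cv2.cvtColor(T['img'],cv2.COLOR_RGB2HSV)
def mask(lo,hi,b):
    m=cv2.inRange(hsv,lo,hi);k=np.zeros_like(m);k[b[1]:b[3],b[0]:b[2]]=255;return m&k
def world(m,z): 
    v,u=np.nonzero(m); return np.array([onz(T,a+.0,b+.0,z)[:2] for a,b in zip(u,v)])
# lid
m=mask((0,0,140),(180,50,255),(380,170,500,285)); c=max(cv2.findContours(m,0,2)[0],key=cv2.contourArea)
q=cv2.convexHull(c)[:,0].astype(float); w=np.array([onz(T,*p,.133)[:2] for p in q]).astype(np.float32)
ctr,sz,ang=cv2.minAreaRect(w); print('lid',ctr,sz,ang)
m=mask((0,0,140),(180,60,255),(300,270,352,325)); w=np.array([onz(T,*p,.008)[:2] for p in cv2.convexHull(max(cv2.findContours(m,0,2)[0],key=cv2.contourArea))[:,0].astype(float)]).astype(np.float32)
print('tile',cv2.minAreaRect(w))
m=mask((3,170,90),(17,255,255),(205,190,260,230)); W=world(m,.065);c0=W.mean(0);print('handle n',len(W),'mean',c0)
d=np.linalg.svd(W-c0)[2][0]; d*=np.sign(-d[1]); s=(W-c0)@d; print('dir',d,'len',s.min(),s.max(),'yaw',np.degrees(np.arctan2(d[1],d[0])))
g=world(mask((50,60,50),(90,255,255),(275,220,300,245)),.059); print('green',g.mean(0),'from handle',(g.mean(0)-c0),(g.mean(0)-c0)@d,(g.mean(0)-c0)@[-d[1],d[0]])
m=mask((0,180,80),(5,255,255),(350,220,370,252));W=world(m,.198);print('red',W.mean(0),cv2.minAreaRect(W.astype(np.float32)))
W=world(mask((18,150,80),(33,255,255),(350,190,365,232)),.156);print('blade',W.mean(0),cv2.minAreaRect(W.astype(np.float32)))
m=mask((12,100,40),(30,255,255),(370,203,396,226));v,u=np.nonzero(m);print('brass',u.min(),u.max(),v.min(),v.max(),len(u))
E
python3 p.py
```

```text
lid (0.5705488324165344, -0.25684159994125366) (0.2058781385421753, 0.18547308444976807) 73.41925048828125
tile ((0.4291874170303345, -0.0072846487164497375), (0.08017535507678986, 0.08186317980289459), 31.242122650146484)
handle n 271 mean [0.63384114 0.21122505]
dir [-0.37554558 -0.92680393] len -0.0457918697086698 0.04482701383343115 yaw -112.05803708253733
green [0.58225725 0.08564596] from handle [-0.05158389 -0.12557909] 0.13575929686056823 -0.0006474789707267784
red [ 0.54039631 -0.07177858] ((0.5404369831085205, -0.07227244228124619), (0.012694495730102062, 0.04083132743835449), 87.78063201904297)
blade [ 0.60576119 -0.07685552] ((0.6060393452644348, -0.07683838903903961), (0.0071316189132630825, 0.06600596755743027), 85.22804260253906)
brass 370 392 203 225 458
```

```bash
cat > p2.py <<'E'
from p import *
print('----')
for d,b in((T,(375,165,505,290)),(S,(215,150,320,235))):
    h=cv2.cvtColor(d['img'],cv2.COLOR_RGB2HSV); m=cv2.inRange(h,(0,0,95 if d is S else 140),(180,60,255)); k=np.zeros_like(m);k[b[1]:b[3],b[0]:b[2]]=255
    m=cv2.morphologyEx(m&k,cv2.MORPH_OPEN,np.ones((5,5)))
    c=max(cv2.findContours(m,0,2)[0],key=cv2.contourArea); hu=cv2.convexHull(c)
    ap=cv2.approxPolyN(hu,4)[0]; P=np.array([onz(d,*p,.133)[:2] for p in ap.astype(float)]); print(ap.tolist(),np.round(P,4).tolist())
    for i in range(4):
        e=P[(i+1)%4]-P[i]; print(round(np.linalg.norm(e),4),round(np.degrees(np.arctan2(e[1],e[0])),1))
    print('ctr',P.mean(0))
m=mask((12,100,40),(30,255,255),(370,203,396,226));print('mouth px',onz(T,378,214,.125))
E
python3 p2.py | sed -n '/----/,$p'
```

```text
----
[[492, 200], [473, 279], [384, 255], [403, 177]] [[0.631, -0.3841], [0.4529, -0.3271], [0.511, -0.1328], [0.6892, -0.1848]]
0.187 162.2
0.2028 73.4
0.1856 -16.2
0.2077 -106.3
ctr [ 0.57100199 -0.25720089]
[[304, 198], [245, 216], [222, 173], [283, 157]] [[0.5148, -0.1266], [0.6937, -0.1782], [0.6366, -0.3847], [0.4399, -0.3246]]
0.1862 -16.1
0.2143 -105.4
0.2057 163.0
0.2117 69.3
ctr [ 0.571236   -0.25353907]
mouth px [ 0.60600343 -0.12485784  0.125     ]
```

Call:
{"name": "play_rows", "arguments": {"targets": [85,-0.9,-0.94,0,0,85,-0.9,-0.94,0,0,85,-0.9,-0.94,0,0,85,-0.9,-0.94,0,0,85,-0.9,-0.94,0,0,85,-0.9,-0.94,0,0,85,-0.9,-0.94,0,0,85,-0.9,-0.94,0,0,85,-0.9,-0.94,0,0,85,-0.9,-0.94,0,0]}}

```text
clock: 1.1
eef_pos: [0.3458, 0.2654, 0.2313]
ee_rot: [-0.0, 0.123, 0.992, -0.0]
wrist_force: [1.3, -0.2, -0.4]
finger_gap: 0.0852
grip_force: 0.0
```

Call:
{"name": "play_rows", "arguments": {"targets": [85,-0.9,-0.94,0,0,85,-0.9,-0.94,0,0,85,-0.9,-0.94,0,0,85,-0.9,-0.94,0,0,85,-0.9,-0.94,0,0,85,-0.9,-0.94,0,0,85,-0.9,-0.94,0,0,85,-0.9,-0.94,0,0,85,-0.9,-0.94,0,0,85,-0.9,-0.94,0,0]}}

```text
clock: 2.1
eef_pos: [0.5391, -0.0738, 0.2311]
ee_rot: [-0.0, 0.123, 0.992, -0.0]
wrist_force: [-0.2, 0.7, -0.1]
finger_gap: 0.0849
grip_force: 0.0
```

Call:
{"name": "play_rows", "arguments": {"targets": [60,0,0,0,0.148,60,0,0,0,0.148,60,0,0,0,0.148,60,0,0,0,0.148,60,0,0,0,0.148,60,0,0,0,0.148,60,0,0,0,0.148,60,0,0,0,0.148,60,0,0,0,0.148,60,0,0,0,0.148]}}

```text
clock: 3.1
eef_pos: [0.5385, -0.0722, 0.2311]
ee_rot: [-0.0, 0.762, 0.648, -0.0]
wrist_force: [-0.3, 0.4, -0.7]
finger_gap: 0.06
grip_force: 0.0
```

Call:
{"name": "play_rows", "arguments": {"targets": [60,0,0,0,0.148,60,0,0,0,0.148,60,0,0,0,0.148,60,0,0,0,0.148,60,0,0,0,0.148,60,0,0,0,0.148,60,0,0,0,0.148,60,0,0,0,0.148,60,0,0,0,0.148,60,0,0,0,0.148]}}

```text
clock: 4.1
eef_pos: [0.5385, -0.0721, 0.2312]
ee_rot: [-0.0, 0.999, -0.035, -0.0]
wrist_force: [0.5, 0.1, -0.1]
finger_gap: 0.0598
grip_force: 0.0
```

```bash
cat > st.py <<'E'
import sys
from h import *
from scipy.spatial.transform import Rotation as Ro
def st(tx=None,az=None):
    o=r.get_obs(); R=Ro.from_quat(o['ee_rot'],scalar_first=True).as_matrix()
    a=np.degrees(np.arctan2(R[1,1],R[0,1]))
    print('t',round(o['clock'],2),'tcp',np.round(o['eef_pos'],4),'yaz',round(a,2),'zax',np.round(R[:,2],3),'j',np.round(o['joint_positions'],2),'F',np.round(o['wrist_force'],1),'gap',round(o['finger_gap'],4),'gf',round(o['grip_force'],1))
    if tx is not None: print('shift units',np.round(R.T@(np.array(tx)-o['eef_pos'])/.03,3))
    if az is not None: print('spin',round(np.radians((a-az+180)%360-180),3))
if __name__=='__main__':
    v=[float(x) for x in sys.argv[1:]]; st(v[:3] if len(v)>2 else None, v[3] if len(v)>3 else None)
E
python3 st.py .541 -.0725 .172 -94.4
python3 - <<'E'
from h import *
T=load('top');S=load('scene'); M=[.6105,-.1225,.125]
print(proj(T,M),proj(S,M),tri(T,(378.75,212.5),S,(279,215.7)))
E
```

```text
t 4.1 tcp [ 0.5385 -0.0721  0.2312] yaz -94.02 zax [-0.  0. -1.] j [-0.66  0.61  1.04  1.85 -0.61  1.04 -1.02] F [ 0.5  0.1 -0.1] gap 0.0598 gf 0.0
shift units [0.085 0.007 1.972]
spin 0.007
[376.87097584 212.0829339 ] [279.7677481  215.11147799] (array([ 0.61048033, -0.12727336,  0.11917552]), np.float64(0.0006895719018469048))
```

Call:
{"name": "play_rows", "arguments": {"targets": [60,0.08,0,0.5,0,60,0,0,0.5,0,60,0,0,0.5,0,60,0,0,0.47,0,10,0,0,0,0,10,0,0,0,0,10,0,0,0,0,10,0,0,0,0,10,0,0,0,0,10,0,0,0,0], "force": 25}}

```text
clock: 5.1
eef_pos: [0.5413, -0.0715, 0.1728]
ee_rot: [-0.001, 1.0, -0.032, 0.0]
wrist_force: [-1.7, 5.4, 5.9]
finger_gap: 0.0135
grip_force: 28.2
```

```bash
python3 st.py
```

```text
t 5.1 tcp [ 0.5413 -0.0715  0.1728] yaz -93.62 zax [ 0.001  0.001 -1.   ] j [-0.61  0.68  0.95  1.9  -0.7   0.93 -0.95] F [-1.7  5.4  5.9] gap 0.0135 gf 28.2
```

Call:
{"name": "play_rows", "arguments": {"targets": [10,0,0,0,-0.1,10,0,0,0,-0.1,10,0,0,0,-0.1,10,0,0,0,-0.1,10,0,0,0,-0.1,10,0,0,0,-0.1,10,0,0,0,-0.1]}}

```text
clock: 5.8
eef_pos: [0.5417, -0.073, 0.1729]
ee_rot: [0.001, 0.949, 0.314, 0.001]
wrist_force: [3.8, -5.6, -5.1]
finger_gap: 0.0137
grip_force: 27.0
```

```bash
python3 st.py
```

```text
t 5.8 tcp [ 0.5417 -0.073   0.1729] yaz -53.35 zax [ 0.002 -0.001 -1.   ] j [-0.5   0.6   0.77  1.89 -0.54  0.86 -0.4 ] F [ 3.8 -5.6 -5.1] gap 0.0137 gf 27.0
```

Call:
{"name": "play_rows", "arguments": {"targets": [10,0,0,0,-0.1,10,0,0,0,-0.1,10,0,0,0,-0.1,10,0,0,0,-0.1,10,0,0,0,-0.1,10,0,0,0,-0.1,10,0,0,0,0]}}

```text
clock: 6.5
eef_pos: [0.5427, -0.0738, 0.173]
ee_rot: [0.002, 0.814, 0.581, 0.001]
wrist_force: [11.8, -8.6, -12.6]
finger_gap: 0.0133
grip_force: 26.2
```

```bash
python3 st.py
```

```text
t 6.5 tcp [ 0.5427 -0.0738  0.173 ] yaz -19.01 zax [ 0.004 -0.002 -1.   ] j [-0.4   0.55  0.6   1.89 -0.41  0.83  0.08] F [ 11.8  -8.6 -12.6] gap 0.0133 gf 26.2
```

Call:
{"name": "play_rows", "arguments": {"targets": [50,0,0,0,0,50,0,0,0,0,50,0,0,0,0,50,0,0,-0.5,0,50,0,0,-0.5,0,50,0,0,-0.5,0,50,0,0,-0.5,0,50,0,0,-0.3,0.05,50,0,0,0,0]}}

```text
clock: 7.4
eef_pos: [0.5414, -0.0724, 0.2422]
ee_rot: [0.0, 0.83, 0.558, 0.001]
wrist_force: [-0.1, 0.3, -1.5]
finger_gap: 0.0501
grip_force: 0.0
```

```bash
python3 st.py .632 .2066 .13 -22.1; python3 -c "
from h import *
d=grab('top');grab('scene')"
```

```text
t 7.4 tcp [ 0.5414 -0.0724  0.2422] yaz -22.11 zax [ 0.002  0.    -1.   ] j [-0.46  0.46  0.68  1.82 -0.34  0.98 -0.03] F [-0.1  0.3 -1.5] gap 0.0501 gf 0.0
shift units [ 9.748 -0.709  3.749]
spin -0.0
```

View pics/raw_scene.png

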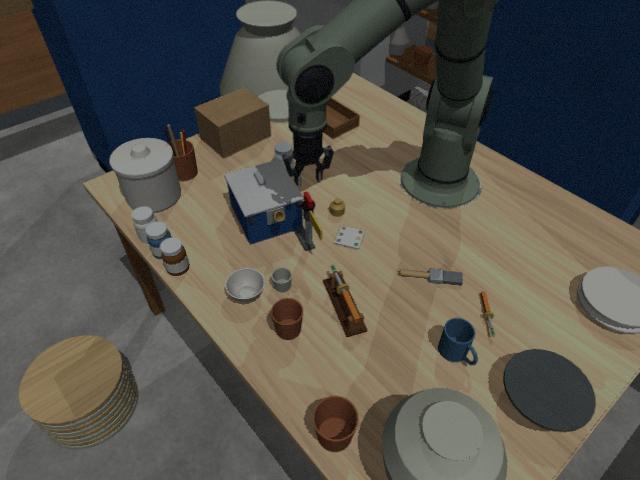

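The blade now points away along the approach, at (300–322, 200–237) in the scene view. The way in is clear and the mouth at (279,216) is visible. Next is the rod.

Call:
{"name": "play_rows", "arguments": {"targets": [50,0.97,-0.07,0,0,50,0.97,-0.07,0,0,50,0.97,-0.07,0,0,50,0.97,-0.07,0,0,50,0.97,-0.07,0.3,0,50,0.97,-0.07,0.4,0,50,0.97,-0.07,0.6,0,50,0.97,-0.07,0.8,0,50,0.97,-0.07,0.8,0,50,0.97,-0.07,0.8,0]}}

```text
clock: 8.5
eef_pos: [0.6306, 0.2062, 0.1283]
ee_rot: [-0.0, 0.829, 0.559, -0.001]
wrist_force: [1.1, -0.9, -0.2]
finger_gap: 0.0501
grip_force: 0.0
```

Call:
{"name": "play_rows", "arguments": {"targets": [50,0,0,0,0,50,0,0,0,0]}}

```text
clock: 8.7
eef_pos: [0.6302, 0.2051, 0.1287]
ee_rot: [0.0, 0.829, 0.559, -0.001]
wrist_force: [0.7, -1.0, 0.3]
finger_gap: 0.05
grip_force: 0.0
```

```bash
python3 st.py .632 .2066 .036 -22.1
```

```text
t 8.7 tcp [0.6302 0.2051 0.1287] yaz -21.97 zax [-0.002 -0.001 -1.   ] j [-0.75  0.77  0.56  1.6  -0.49  0.92 -0.39] F [ 0.7 -1.   0.3] gap 0.05 gf 0.0
shift units [0.073 0.041 3.09 ]
spin 0.002
```

Call:
{"name": "play_rows", "arguments": {"targets": [50,0.07,0.04,0.7,0,50,0,0,0.7,0,50,0,0,0.7,0,50,0,0,0.6,0,50,0,0,0.39,0,12,0,0,0,0,12,0,0,0,0,12,0,0,0,0,12,0,0,0,0,12,0,0,0,0], "force": 40}}

```text
clock: 9.7
eef_pos: [0.6333, 0.2067, 0.0384]
ee_rot: [0.0, 0.829, 0.559, 0.001]
wrist_force: [-1.1, -0.5, 7.0]
finger_gap: 0.0154
grip_force: 43.1
```

Call:
{"name": "play_rows", "arguments": {"targets": [12,0,0,-0.3,0,12,0,0,-0.6,0,12,0,0,-0.8,0,12,0,0,-0.8,0,12,0,0,-0.8,0,12,0,0,-0.8,0,12,0,0,-0.4,0,12,0,0,0,0]}}

```text
clock: 10.5
eef_pos: [0.6333, 0.207, 0.1747]
ee_rot: [0.0, 0.829, 0.559, 0.001]
wrist_force: [1.5, -0.2, -1.0]
finger_gap: 0.0154
grip_force: 42.0
```

```bash
python3 st.py; python3 -c "
from h import *
d=grab('top');s=grab('scene')
a=cv2.resize(d['img'][170:270,195:345,::-1],None,fx=4,fy=4,interpolation=2)
b=cv2.resize(s['img'][215:315,285:385,::-1],None,fx=4,fy=4,interpolation=2)
cv2.imwrite('pics/c2.png',cv2.resize(np.hstack([a,b]),(800,320)))"
```

```text
t 10.5 tcp [0.6333 0.207  0.1747] yaz -22.05 zax [ 0.002  0.001 -1.   ] j [-0.76  0.73  0.59  1.56 -0.46  1.   -0.42] F [ 1.5 -0.2 -1. ] gap 0.0154 gf 42.0
```

View pics/c2.png

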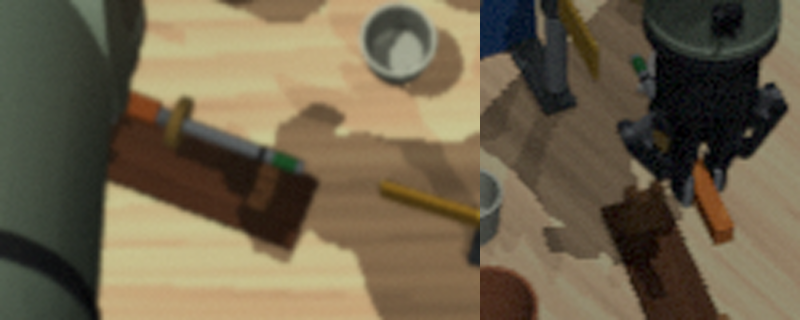

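```bash
cat > g.py <<'E'
import sys
from st import *
M=np.array([.6105,-.1225,.125]); H=np.array([-.2823,-.9593,0]); Yb=np.array([.9593,-.2823,0])
def cen(d,box=None,lo=(50,60,40),hi=(90,255,255),near=None):
    m=cv2.inRange(cv2.cvtColor(d['img'],cv2.COLOR_RGB2HSV),lo,hi); n,l,s,c=cv2.connectedComponentsWithStats(m)
    k=[i for i in range(1,n) if s[i][4]>5]; i=min(k,key=lambda i:np.hypot(*(c[i]-near))); return c[i],s[i][4]
def green(pitch=0):
    o=r.get_obs(); R=Ro.from_quat(o['ee_rot'],scalar_first=True).as_matrix(); G=o['eef_pos']-R[:,2]*.0187
    x=R[:,0].copy(); x*=-1 if x@H<0 else 1  # rod dir
    e=G+.132*(np.cos(pitch)*x+np.array([0,0,-np.sin(pitch)]))
    T,S=grab('top'),grab('scene'); a,na=cen(T,near=proj(T,e)); b,nb=cen(S,near=proj(S,e)); p,err=tri(T,a,S,b)
    print('px',a,na,proj(T,e),b,nb,proj(S,e)); v=p-G; L=np.linalg.norm(v)
    print('green',np.round(p,4),'err',round(err,4),'L',round(L,4),'pitch down deg',round(-np.degrees(np.arcsin(v[2]/L)),1),'mouth frame a,lat,b mm',np.round(1e3*np.array([(p-M)@H,(p-M)@Yb,p[2]-M[2]]),1),'G a,lat,b',np.round(1e3*np.array([(G-M)@H,(G-M)@Yb,G[2]-M[2]]),1))
def togo(a,b,lat=0,az=-16.4,off=0): st(M+H*a/1e3+Yb*lat/1e3+np.array([0,0,b/1e3-.0187]),az)
E
python3 -c "
from g import *
green(); togo(-175,0)"
```

```text
px [283.76666667 221.2       ] 30 [284.4671716  220.14304615] [334.4        234.86666667] 15 [334.77268789 233.97840812]
green [0.5823 0.085  0.187 ] err 0.0031 L 0.1318 pitch down deg 1.6 mouth frame a,lat,b mm [-191.1  -85.6   62. ] G a,lat,b [-322.1  -72.    65.8]
t 10.7 tcp [0.6322 0.2066 0.1714] yaz -22.06 zax [-0.002 -0.001 -1.   ] j [-0.76  0.73  0.59  1.56 -0.46  0.99 -0.42] F [ 0.3 -0.3 -2.6] gap 0.015 gf 42.0
shift units [-4.632  2.878  2.171]
spin -0.099
```

Call:
{"name": "play_rows", "arguments": {"targets": [12,-0.58,0.36,0.1,0,12,-0.58,0.36,0.3,0,12,-0.58,0.36,0.3,0,12,-0.58,0.36,0.3,0,12,-0.58,0.36,0.3,0,12,-0.58,0.36,0.3,0,12,-0.58,0.36,0.3,0,12,-0.58,0.36,0.3,0,12,0,0,0,-0.1,12,0,0,0,0]}}

```text
clock: 11.7
eef_pos: [0.66, 0.0444, 0.1054]
ee_rot: [-0.0, 0.8, 0.6, -0.001]
wrist_force: [0.6, 1.1, -1.7]
finger_gap: 0.0153
grip_force: 41.9
```

Call:
{"name": "play_rows", "arguments": {"targets": [12,0,0,0,0,12,0,0,0,0,12,0,0,0,0]}}

```text
clock: 12.0
eef_pos: [0.6605, 0.0458, 0.1065]
ee_rot: [-0.0, 0.801, 0.599, -0.0]
wrist_force: [-0.2, -0.3, -1.2]
finger_gap: 0.0152
grip_force: 41.9
```

```bash
python3 -c "
from g import *
green(); togo(-175,-3.5)
d=load('top');s=load('scene')
print(proj(d,M),proj(s,M))
a=cv2.resize(d['img'][170:250,330:430,::-1],None,fx=4,fy=4,interpolation=2)
b=cv2.resize(s['img'][170:250,250:350,::-1],None,fx=4,fy=4,interpolation=2)
cv2.imwrite('pics/c3.png',np.hstack([a,b]))"
```

```text
px [357.7037037  207.85185185] 27 [358.32177857 206.95968898] [284.9375 225.4375] 16 [285.13114186 224.77431967]
green [ 0.6228 -0.0807  0.1219] err 0.0025 L 0.1319 pitch down deg 1.4 mouth frame a,lat,b mm [-43.6   0.   -3.1] G a,lat,b [-175.5    0.4    0.2]
t 12.1 tcp [0.6605 0.0456 0.1065] yaz -16.34 zax [-0. -0. -1.] j [-0.47  0.79  0.51  1.61 -0.47  0.87 -0.07] F [-0.2 -0.3 -0.7] gap 0.0154 gf 41.9
shift units [-0.012 -0.017  0.123]
spin 0.001
[376.87097584 212.0829339 ] [279.7677481  215.11147799]
```

View pics/c3.png

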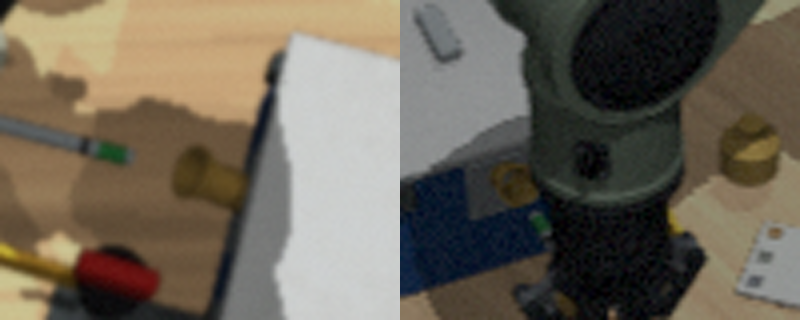

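The tip and the mouth rim show the same small offset in both views: the rim reads (377.2,213) in the top view and (279,216) in the scene view. So they are lined up to within about 1 mm. Next I'll put the level tip into the funnel, then raise the hand about the mouth so the rod pivots down in the pads.

Call:
{"name": "play_rows", "arguments": {"targets": [12,0,0,0.1,0,12,-0.4,0,0,0,12,-0.4,0,0,0,12,-0.3,0,0,0,12,-0.15,0,0,0,12,-0.1,0,0,0,12,0,0,0,0], "force": 25}}

```text
clock: 12.8
eef_pos: [0.6491, 0.006, 0.1036]
ee_rot: [0.0, 0.801, 0.599, 0.0]
wrist_force: [0.0, -1.2, -0.8]
finger_gap: 0.0151
grip_force: 42.0
```

```bash
python3 -c "
from g import *
green(); togo(-131,2)"
```

```text
px [375.16 212.48] 25 [375.90308173 211.73683847] [279.35714286 217.21428571] 14 [279.80253692 216.32556136]
green [ 0.6122 -0.1206  0.1183] err 0.003 L 0.1319 pitch down deg 1.7 mouth frame a,lat,b mm [-2.3  1.1 -6.7] G a,lat,b [-134.1    0.8   -2.7]
t 12.9 tcp [0.6492 0.0067 0.1035] yaz -16.31 zax [ 0.  0. -1.] j [-0.41  0.77  0.5   1.65 -0.47  0.84 -0.  ] F [ 0.9 -0.7 -1.1] gap 0.0152 gf 42.0
shift units [-0.131 -0.023 -0.16 ]
spin 0.002
```

Call:
{"name": "play_rows", "arguments": {"targets": [13,-0.05,0,-0.15,0,13,-0.05,0,-0.15,0,13,-0.05,0,-0.15,0,13,-0.05,0,-0.15,0,13,0,0,0,0], "force": 25}}

```text
clock: 13.4
eef_pos: [0.6478, 0.001, 0.1223]
ee_rot: [-0.0, 0.8, 0.6, 0.001]
wrist_force: [0.7, 2.8, -3.2]
finger_gap: 0.0157
grip_force: 41.5
```

```bash
python3 -c "
from g import *
green(.1); togo(-125,25)"
```

```text
px [376.75       212.08333333] 24 [378.12350659 211.65725871] [278.36363636 214.36363636] 11 [279.09717263 214.05876977]
green [ 0.6117 -0.1237  0.127 ] err 0.0047 L 0.1306 pitch down deg 6.1 mouth frame a,lat,b mm [0.8 1.5 2. ] G a,lat,b [-129.     0.9   16. ]
t 13.5 tcp [0.6476 0.001  0.1216] yaz -16.31 zax [ 0.  0. -1.] j [-0.41  0.75  0.51  1.65 -0.45  0.87 -0.  ] F [ 1.3  2.9 -2.7] gap 0.0155 gf 41.6
shift units [-0.131 -0.024 -0.322]
spin 0.002
```

Call:
{"name": "play_rows", "arguments": {"targets": [13,-0.07,0,-0.12,0,13,-0.07,0,-0.12,0,13,-0.07,0,-0.13,0,13,-0.07,0,-0.14,0,13,-0.07,0,-0.14,0,13,-0.07,0,-0.14,0,13,0,0,0,0]}}

```text
clock: 14.2
eef_pos: [0.644, -0.0122, 0.1459]
ee_rot: [0.0, 0.801, 0.599, 0.0]
wrist_force: [1.1, 2.7, -3.3]
finger_gap: 0.0154
grip_force: 41.2
```

```bash
python3 -c "
from g import *
green(.25); togo(-110,51)"
```

```text
px [378.33333333 212.66666667] 9 [382.81421298 212.41033874] [355.875 243.875] 8 [277.73414631 210.75961604]
green [ 0.5503 -0.0209  0.1135] err 0.2395 L 0.1071 pitch down deg 28.5 mouth frame a,lat,b mm [-80.4 -86.4 -11.5] G a,lat,b [-115.2    1.    39.6]
t 14.3 tcp [ 0.6438 -0.012   0.1453] yaz -16.35 zax [ 0. -0. -1.] j [-0.41  0.71  0.53  1.64 -0.43  0.9   0.  ] F [ 0.9  1.3 -2.1] gap 0.0154 gf 41.3
shift units [-0.182 -0.026 -0.4  ]
spin 0.001
```

Call:
{"name": "play_rows", "arguments": {"targets": [13,-0.08,0,-0.13,0,13,-0.08,0,-0.13,0,13,-0.08,0,-0.13,0,13,-0.08,0,-0.12,0,13,-0.09,0,-0.12,0,13,-0.09,0,-0.12,0,13,0,0,0,0]}}

```text
clock: 15.0
eef_pos: [0.6397, -0.0267, 0.1683]
ee_rot: [0.0, 0.801, 0.599, 0.0]
wrist_force: [-0.7, 0.8, -1.9]
finger_gap: 0.0152
grip_force: 41.4
```

```bash
python3 -c "
from g import *
togo(-51,31.5)
d=grab('top');s=grab('scene')
a=cv2.resize(d['img'][170:250,310:410,::-1],None,fx=4,fy=4,interpolation=2)
b=cv2.resize(s['img'][170:250,250:350,::-1],None,fx=4,fy=4,interpolation=2)
cv2.imwrite('pics/c4.png',np.hstack([a,b]))"
```

```text
t 15.0 tcp [ 0.6397 -0.0267  0.1683] yaz -16.37 zax [ 0.001 -0.    -1.   ] j [-0.4   0.68  0.55  1.64 -0.42  0.94  0.01] F [-0.7  0.8 -1.9] gap 0.0152 gf 41.4
shift units [-1.64  -0.034  1.017]
spin 0.001
```

View pics/c4.png

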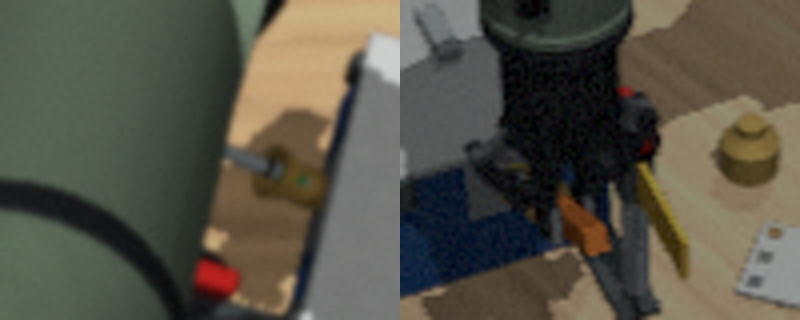

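Call:
{"name": "play_rows", "arguments": {"targets": [13,-0.16,0,0.1,0,13,-0.16,0,0.1,0,13,-0.16,0,0.1,0,13,-0.16,0,0.1,0,13,-0.16,0,0.1,0,13,0,0,0,0]}}

```text
clock: 15.7
eef_pos: [0.6325, -0.0499, 0.1522]
ee_rot: [-0.0, 0.801, 0.599, -0.0]
wrist_force: [0.6, 0.3, -2.4]
finger_gap: 0.0154
grip_force: 41.3
```

```bash
python3 -c "
from g import *
togo(-51,31.5)"
```

```text
t 15.7 tcp [ 0.6325 -0.0499  0.1522] yaz -16.39 zax [-0.001 -0.    -1.   ] j [-0.36  0.69  0.53  1.66 -0.43  0.9   0.06] F [ 0.6  0.3 -2.4] gap 0.0154 gf 41.3
shift units [-0.828 -0.019  0.481]
spin 0.0
```

Free-running with no force building. I'll go on to the stop.

Call:
{"name": "play_rows", "arguments": {"targets": [13,-0.15,0,0.087,0,13,-0.15,0,0.087,0,13,-0.15,0,0.087,0,13,-0.15,0,0.087,0,13,-0.12,0,0.07,0,13,0,0,0,0]}}

```text
clock: 16.3
eef_pos: [0.6264, -0.0706, 0.1398]
ee_rot: [0.0, 0.801, 0.599, -0.0]
wrist_force: [0.4, -0.2, -4.5]
finger_gap: 0.0154
grip_force: 41.2
```

```bash
python3 -c "
from g import *
togo(-51,31.5)"
```

```text
t 16.3 tcp [ 0.6264 -0.0706  0.1398] yaz -16.38 zax [-0.001 -0.001 -1.   ] j [-0.32  0.7   0.52  1.68 -0.43  0.88  0.1 ] F [ 0.4 -0.2 -4.5] gap 0.0154 gf 41.2
shift units [-0.111 -0.021  0.067]
spin 0.0
```

Call:
{"name": "play_rows", "arguments": {"targets": [13,-0.06,0,0.035,0,13,-0.06,0,0.035,0,13,-0.03,0,0.017,0,13,0,0,0,0]}}

```text
clock: 16.7
eef_pos: [0.6256, -0.0741, 0.1375]
ee_rot: [0.0, 0.8, 0.599, -0.0]
wrist_force: [0.3, 0.8, -4.3]
finger_gap: 0.0152
grip_force: 41.3
```

```bash
python3 -c "
from g import *
togo(-51,31.5)"
```

```text
t 16.7 tcp [ 0.6256 -0.0741  0.1375] yaz -16.33 zax [-0. -0. -1.] j [-0.31  0.7   0.52  1.69 -0.43  0.87  0.11] F [ 0.3  0.8 -4.3] gap 0.0152 gf 41.3
shift units [ 0.011 -0.026 -0.01 ]
spin 0.001
```

Call:
{"name": "play_rows", "arguments": {"targets": [13,-0.04,0,0.023,0,13,-0.04,0,0.023,0,13,0,0,0,0]}}

```text
clock: 17.0
eef_pos: [0.6248, -0.0765, 0.1361]
ee_rot: [0.0, 0.8, 0.599, -0.0]
wrist_force: [0.8, 1.5, -3.4]
finger_gap: 0.0154
grip_force: 41.3
```

Call:
{"name": "play_rows", "arguments": {"targets": [13,-0.04,0,0.023,0,13,-0.04,0,0.023,0,13,0,0,0,0]}}

```text
clock: 17.3
eef_pos: [0.6249, -0.0772, 0.1354]
ee_rot: [-0.0, 0.8, 0.6, 0.001]
wrist_force: [-0.8, 9.8, 7.4]
finger_gap: 0.0155
grip_force: 42.8
```

```bash
python3 -c "
from g import *
togo(-51,31.5)"
```

```text
t 17.3 tcp [ 0.6249 -0.0772  0.1354] yaz -16.28 zax [ 0.001  0.002 -1.   ] j [-0.3   0.7   0.52  1.69 -0.44  0.86  0.12] F [-0.8  9.8  7.4] gap 0.0155 gf 42.8
shift units [ 0.118 -0.033 -0.079]
spin 0.002
```

Call:
{"name": "play_rows", "arguments": {"targets": [13,-0.02,0,0.012,0,13,0,0,0,0,13,0,0,0,0,13,0,0,0,0]}}

```text
clock: 17.7
eef_pos: [0.6249, -0.0772, 0.1354]
ee_rot: [-0.001, 0.8, 0.6, 0.001]
wrist_force: [-0.8, 14.2, 11.6]
finger_gap: 0.0157
grip_force: 43.5
```

```bash
python3 -c "
from g import *
togo(-51,31.5)
d=grab('top');s=grab('scene')
a=cv2.resize(d['img'][180:240,340:415,::-1],None,fx=5.33,fy=5.33,interpolation=2)
b=cv2.resize(s['img'][180:240,260:335,::-1],None,fx=5.33,fy=5.33,interpolation=2)
cv2.imwrite('pics/c5.png',np.hstack([a,b]))"
```

```text
t 17.7 tcp [ 0.6249 -0.0772  0.1354] yaz -16.26 zax [ 0.001  0.002 -1.   ] j [-0.3   0.7   0.52  1.69 -0.44  0.86  0.12] F [-0.8 14.2 11.6] gap 0.0157 gf 43.5
shift units [ 0.117 -0.034 -0.081]
spin 0.003
```

View pics/c5.png

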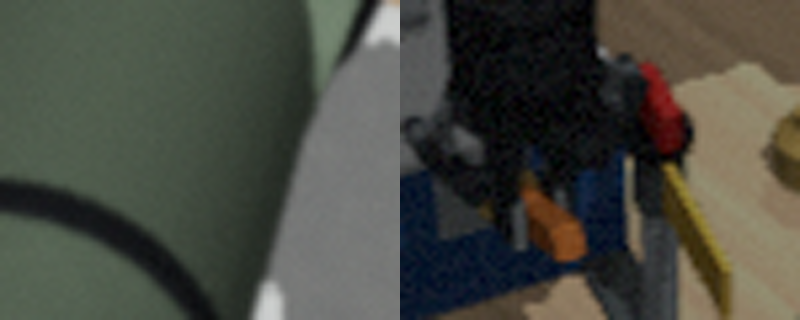

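The axial force is about 18 N with no more travel, so the collar is hard against the mouth. In the view the handle slopes along the bore at about (545,225) in the right crop, with the hand clear of the knob and blade. Now I'll draw it out along the bore.

Call:
{"name": "play_rows", "arguments": {"targets": [13,0.1,0,-0.058,0,13,0.2,0,-0.115,0,13,0.3,0,-0.173,0,13,0.35,0,-0.2,0,13,0.35,0,-0.2,0,13,0.35,0,-0.2,0,13,0.35,0,-0.2,0,13,0.35,0,-0.2,0,13,0.35,0,-0.2,0,13,0.35,0,-0.2,0]}}

```text
clock: 18.8
eef_pos: [0.6501, 0.0095, 0.1873]
ee_rot: [0.0, 0.8, 0.6, 0.0]
wrist_force: [0.3, -0.6, -0.7]
finger_gap: 0.0154
grip_force: 41.5
```

Call:
{"name": "play_rows", "arguments": {"targets": [13,0.35,0,-0.2,0,13,0.35,0,-0.2,0,13,0.35,0,-0.2,0,13,0.35,0,-0.2,0,13,0,0,0,0,13,0,0,0,0]}}

```text
clock: 19.4
eef_pos: [0.6615, 0.0489, 0.2107]
ee_rot: [0.0, 0.8, 0.6, -0.0]
wrist_force: [-0.1, -0.9, -1.2]
finger_gap: 0.0151
grip_force: 41.5
```

```bash
python3 -c "
from g import *
green(.52)
st([.632,.2066,.1],-22.1)"
```

```text
px [350.09090909 200.95454545] 22 [350.853741   200.45794838] [355.66666667 244.        ] 9 [287.16086529 219.86615594]
green [0.5767 0.0262 0.1532] err 0.2001 L 0.1163 pitch down deg 40.9 mouth frame a,lat,b mm [-133.1  -74.4   28.2] G a,lat,b [-178.8    0.6  104.4]
t 19.5 tcp [0.6614 0.0483 0.2106] yaz -16.37 zax [-0. -0. -1.] j [-0.51  0.67  0.57  1.53 -0.4   1.05 -0.12] F [ 0.1  0.1 -1.1] gap 0.015 gf 41.5
shift units [ 4.789 -2.427  3.685]
spin 0.1
```

The rod is out: the green patch at (350,201) in the top view is where a 30° tilt puts it, so the tip is about 60 mm clear of the mouth. To level the rod, I'll lower it into the rack's saddles, which rotate it back in the pads.

Call:
{"name": "play_rows", "arguments": {"targets": [13,0.6,-0.3,0,0,13,0.6,-0.3,0,0,13,0.6,-0.3,0,0,13,0.6,-0.3,0.2,0,13,0.6,-0.3,0.5,0,13,0.6,-0.3,0.6,0,13,0.6,-0.3,0.6,0,13,0.6,-0.32,0.6,0,13,0,0,0,0.1,13,0,0,0,0]}}

```text
clock: 20.5
eef_pos: [0.6317, 0.2086, 0.1341]
ee_rot: [0.0, 0.83, 0.558, -0.001]
wrist_force: [-0.8, -0.9, -1.3]
finger_gap: 0.0152
grip_force: 41.5
```

Call:
{"name": "play_rows", "arguments": {"targets": [13,0,0,0,0,13,0,0,0,0]}}

```text
clock: 20.7
eef_pos: [0.6327, 0.2072, 0.1359]
ee_rot: [0.0, 0.829, 0.559, 0.0]
wrist_force: [-0.0, -0.0, -1.3]
finger_gap: 0.0155
grip_force: 41.5
```

```bash
python3 -c "
from g import *
green(.52)
st([.6328,.2067,.105],-22.1)"
```

```text
px [278.16666667 226.66666667] 24 [279.07146552 226.29911683] [492.25  331.625] 8 [335.9283955  263.76870154]
green [0.5238 0.3107 0.1183] err 0.4346 L 0.1545 pitch down deg 13.6 mouth frame a,lat,b mm [-391.1 -205.5   -6.7] G a,lat,b [-322.5  -71.8   29.6]
t 20.8 tcp [0.6327 0.2072 0.1361] yaz -22.03 zax [ 0.  0. -1.] j [-0.74  0.77  0.56  1.59 -0.48  0.93 -0.41] F [ 0.3  0.1 -1.5] gap 0.0153 gf 41.5
shift units [-0.014  0.009  1.035]
spin 0.001
```

Call:
{"name": "play_rows", "arguments": {"targets": [13,0,0,0.3,0,13,0,0,0.3,0,13,0,0,0.3,0,13,0,0,0.2,0,13,0,0,0.2,0,13,0,0,0.2,0,13,0,0,0.2,0]}}

```text
clock: 21.5
eef_pos: [0.6327, 0.2075, 0.0846]
ee_rot: [0.0, 0.829, 0.559, 0.0]
wrist_force: [1.0, -0.5, 3.4]
finger_gap: 0.0153
grip_force: 41.6
```

```bash
python3 -c "
from g import *
green(.3)
st([.6328,.2067,.038],-22.1)"
```

```text
px [281.10344828 230.62068966] 29 [283.98229478 230.08610056] [334.5 271. ] 10 [334.41343719 266.52129013]
green [0.5878 0.0967 0.0514] err 0.0034 L 0.1304 pitch down deg 23.5 mouth frame a,lat,b mm [-203.9  -83.7  -73.6] G a,lat,b [-322.9  -71.9  -21.7]
t 21.6 tcp [0.6321 0.2071 0.084 ] yaz -22.07 zax [-0.001 -0.001 -1.   ] j [-0.72  0.83  0.52  1.61 -0.51  0.84 -0.38] F [-1.9 -2.2 -0.4] gap 0.0153 gf 41.3
shift units [-0.002  0.027  1.533]
spin 0.001
```

Rotating back as planned with a light force: pitch is now 23.5°. Continuing down.

Call:
{"name": "play_rows", "arguments": {"targets": [13,0,0.02,0.2,0,13,0,0,0.2,0,13,0,0,0.2,0,13,0,0,0.2,0,13,0,0,0.2,0,13,0,0,0.2,0,13,0,0,0.15,0,13,0,0,0.08,0,13,0,0,0,0]}}

```text
clock: 22.5
eef_pos: [0.6329, 0.2072, 0.0416]
ee_rot: [0.0, 0.829, 0.559, -0.0]
wrist_force: [1.3, 1.3, 0.8]
finger_gap: 0.0155
grip_force: 41.1
```

```bash
python3 -c "
from g import *
green(.05)
st([.6328,.2067,.038],-22.1)"
```

```text
px [284.93333333 231.63333333] 30 [286.54605997 231.65279509] [333.6        268.13333333] 15 [333.49474603 267.40449496]
green [0.5843 0.088  0.0536] err 0.0022 L 0.1289 pitch down deg 3.0 mouth frame a,lat,b mm [-194.6  -84.6  -71.4] G a,lat,b [-322.6  -71.6  -64.7]
t 22.6 tcp [0.6329 0.2072 0.0419] yaz -22.07 zax [-0. -0. -1.] j [-0.7   0.88  0.48  1.62 -0.54  0.77 -0.36] F [ 1.3 -0.1  1. ] gap 0.0151 gf 40.9
shift units [-0.016  0.002  0.129]
spin 0.001
```

Call:
{"name": "play_rows", "arguments": {"targets": [13,0,0,0.06,0,13,0,0,0.04,0,13,0,0,0,0,13,0,0,-0.4,0,13,0,0,-0.6,0,13,0,0,-0.6,0,13,0,0,-0.6,0,13,0,0,-0.5,0,13,0,0,0,0,13,0,0,0,0]}}

```text
clock: 23.6
eef_pos: [0.6329, 0.2076, 0.1201]
ee_rot: [-0.0, 0.829, 0.559, 0.0]
wrist_force: [0.0, -0.2, -1.2]
finger_gap: 0.0152
grip_force: 40.8
```

```bash
python3 -c "
from g import *
green(.03)
st()"
```

```text
px [283.24242424 225.24242424] 33 [285.12320752 225.00609895] [334.42857143 249.5       ] 14 [334.269285   248.39769032]
green [0.5841 0.0886 0.1333] err 0.0025 L 0.1287 pitch down deg 2.5 mouth frame a,lat,b mm [-195.   -84.9    8.3] G a,lat,b [-322.9  -71.7   13.8]
t 23.7 tcp [0.6325 0.2074 0.1192] yaz -22.05 zax [-0.001 -0.    -1.   ] j [-0.74  0.79  0.55  1.59 -0.49  0.9  -0.4 ] F [-0.6 -0.4 -1.4] gap 0.0154 gf 40.8
```

Call:
{"name": "play_rows", "arguments": {"targets": [13,-0.3,-0.26,0,0,13,-0.5,-0.4,0,0,13,-0.5,-0.4,0,0,13,-0.5,-0.4,0.1,0,13,-0.5,-0.4,0.1,0,13,-0.5,-0.4,0.1,0,13,-0.5,-0.4,0.1,0,13,-0.5,-0.4,0.1,0,13,-0.4,-0.33,0.1,0,13,-0.24,-0.2,0.1,0]}}

```text
clock: 24.7
eef_pos: [0.4819, 0.1237, 0.0984]
ee_rot: [-0.0, 0.829, 0.559, -0.001]
wrist_force: [-0.5, -0.9, -1.3]
finger_gap: 0.0151
grip_force: 40.8
```

Call:
{"name": "play_rows", "arguments": {"targets": [13,0,0,0,0,13,0,0,0,0,13,0,0,0,0,13,0,0,0,0,13,0,0,0,0]}}

```text
clock: 25.2
eef_pos: [0.4834, 0.1244, 0.0989]
ee_rot: [0.0, 0.829, 0.559, 0.0]
wrist_force: [0.6, 0.4, -1.5]
finger_gap: 0.0153
grip_force: 40.8
```

```bash
python3 -c "
from g import *
green(.03)
st([.4826,.1243,.098])
T=load('top');S=load('scene');print(np.abs(r.get_obs()['joint_vel']).max())
cv2.imwrite('pics/c6.png',np.hstack([cv2.resize(d['img'][:,:,::-1],(400,300)) for d in (T,S)]))"
```

```text
px [321.96428571 292.17857143] 28 [323.94105321 291.93275601] [353. 214.] 12 [352.64847371 213.02914403]
green [0.4343 0.0057 0.1122] err 0.0021 L 0.1286 pitch down deg 2.4 mouth frame a,lat,b mm [ -73.2 -205.3  -12.8] G a,lat,b [-201.  -191.6   -7.4]
t 25.3 tcp [0.4833 0.1244 0.0989] yaz -22.06 zax [ 0. -0. -1.] j [-0.75  0.59  0.52  2.06 -0.5   0.62 -0.27] F [ 0.3 -0.3 -1.5] gap 0.0151 gf 40.8
shift units [-0.012 -0.02   0.03 ]
0.003943504361433793
```

View pics/c6.png

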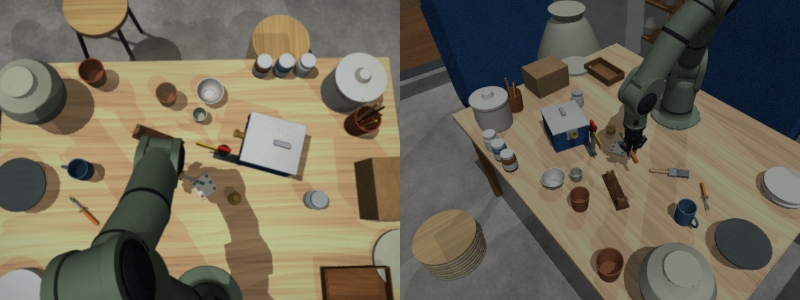

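The final view shows the rod level with its tip over the tile (about (200,185) in the left half), the keeper swung open, and the other things where they stood. The tip works out at (0.429, -0.006, 0.112), within 1 mm of the tile centre. Handing in.

```bash
python3 -c "
from h import *
print(r.job_done())"
```

```text
the job is handed in; nothing more can be done
None
```

I handed the job in at about 25 s with all three steps carried out; the hand-in gave no verdict. The keeper was turned to about 1.5 rad, and the rod went in until it stopped hard at roughly 18 N and was drawn right out. It is now held level and still, its tip about 10 cm above the tile centre.

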